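# Fold back the bifold dust cover of a bench reader and load a sample bottle

## Task

Open the bench reader: lift its flat two-panel dust cover at the middle tab, then push it back so that the two panels fold flat against each other, standing upright under the brow and fully home past the spring catch, without forcing the front panel. Then stand the smallest of the three sample bottles upright on the floor of the uncovered well and let go; leave the other two bottles where they are and the cover folded.

Things in the scene. Friction and masses are not known exactly. Their poses are not given: they have to be found in the camera images.
- reader: (All lengths here in mm.) Fixed white bench instrument, 250 x 160 x 184 high. Origin on the bench below the cover's rear hinge line, mid width; x points level from the well back to the housing, y left, z up. In its frame: well inside x -167 to +7, y +-72, floor z 8; front wall 8 thick, top z 77; side walls 8 thick, outer faces y +-80, tops z 78. Housing behind (face at x +37).
- cover_rear (a joint): Elevation q of the rear panel, rad: 0 closed flat, 1.571 (rigid stop) folded: both panels upright, face to face. Grey panels, each 80 long, 136 wide, 5 thick; rear hinge at reader x 0, z 80 (underside). Stiff hinges (0.07 N m): it stays where it is left. A sprung catch resists with about 7 N from q 1.46 to 1.51, then snaps the cover home and holds it.
- cover_tab (a point): Grip point of the black tab on the rear panel at the middle hinge: tab 8 (x) x 24 (y) x 20 high above the panel. The point is 6 below its top, 20 above the panel's underside, 75 along the panel from the rear hinge, and tilts with it: at reader x -75 cos q + 20 sin q, z 80 + 75 sin q + 20 cos q. Pinched across its y ends it pivots between the pads.
- cover_edge (a point): Middle of the leading (free) edge of the front panel, at mid thickness. Guide pins keep this edge at z 80: it runs level along the reader's x, at x -160 cos q, from above the front wall (closed) back to the hinge (folded). Near q = 0 pushing it only jams: the middle must be lifted first; from q about 0.7 on it is easily pushed (1 to 2 N) up to the catch.
- cover_front: The front cover panel, hinged on the rear one by the middle hinge. Origin on that hinge line at the underside (reader x -80 cos q, z 80 + 80 sin q); -x runs to the leading edge. Its top face turns to the front as it folds. It must not be pushed with more than 40 N.
- well_floor (a point): Point on the well's floor, mid width, reader x -95, z 8: a good place for the bottle; 72 from here to the front wall and to each side wall.
- bottle_small_centre (a point): Centre of the smallest screw-cap sample bottle (white body, cap on top), diameter 34, height 68 (cap diameter 27, top 12); the point is 34 above its base. About 0.04 kg. The three bottles stand in a row in random order near the front edge of the bench, left of the reader; a tall tan box with valves on its front stands behind the left end of the row (from about x 600, y 290 in world mm): keep the gripper clear of it.
- bottle_mid_centre (a point): Centre of the middle-sized sample bottle, diameter 42, height 85; not to be moved.
- bottle_big_centre (a point): Centre of the biggest sample bottle, diameter 50, height 100; not to be moved.
- brow_edge (a point): Middle of the brow's front lower edge, reader x -12, z 170. The brow (z 170 to 184, full width) overhangs from the housing over the folded cover, so a gripper held straight above cannot follow the cover to the end; push the last part from the front, best with closed fingers tilted about 45 degrees, pointing back and down.
There are look-alikes about, which are no part of the job. Leave any blue or orange look-alike of the part that bears bottle_small_centre alone.

How it is judged:
By the outcome, as a careful person would: the job done as asked, in the order asked, and still so for the second after the job is handed in, with the robot touching nothing.
It also fails if it takes over 72 s, if anything falls off the work surface, if the arm or the gripper's body presses on something with over 40 N, if the wrist force passes 120 N, or if a joint passes its speed limit or range.

## Robot

A 6-joint arm with a two-finger parallel gripper is mounted at the origin on a cart in front of the work surface, level with it; the furniture and walls round the work are solid. World frame = base frame: x ahead of the robot, y to its left, z up, the work surface at z = 0. Lengths are in m, angles in rad, forces in N, time in s.
With the tool pointing down it reaches from about 0.425 to 0.95 m from the base axis. Payload 3.5 kg.
Tool frame: the origin (TCP) lies on the centre line of the jaws, within the pads' length; the fingertips stand 17 mm ahead of it and the grasp point (between the pads) lies 2 mm behind it; z points along the fingers, y is the line along which they close (so a half turn about z gives the same grasp; the last joint's range is limited). The gripper opens to 85 mm and grips with 20 to 120 N. Pads are 22 mm wide; open, the fingers measure 114 mm over their backs; the gripper's body (76 mm by 85 mm) begins 54 mm behind the grasp point. The pads swing forward as they close: fully open they stand 13 mm farther back than shut.
Start: joints at [-1.496, 0.286, 1.577, -0, 1.279, -0.15], TCP at [0.15, -0.658, 0.224] pointing down, gripper open.
Joint ranges: [-2.77, 2.77], [-0.9, 2.22], [0.21, 2.48], [-1.53, 4.67], [0.24, 2.81], [-2.84, 2.84]. Speed limits (rad/s): [2.79, 2.79, 3.14, 3.14, 3.14, 3.14].

## Interface

Orientations are given as a unit quaternion [x, y, z, w].
In Python, from plant import ctrl gives the robot as it stands. The module is installed in compiled form; this text tells all that it offers.
- The arm moves only by the tool drive_tool, never from a script. Its argument "moves" is a list of rows, each a list of 3 entries, a list of its own where there are three numbers: the turn, a rotation vector about the tool's x, y, z in rad, then the shift along the tool's x, y, z in m, then the finger opening in m, from 0 to 0.0854. A call has 1 to 5 rows; each row shifts and turns the commanded pose from where the row before left it, along the tool's axes as they then stand; what a row does not reach is not made up. A row lasts 1/8 s, in which the tool goes at most 62.5 mm and 10.7 degrees, less where a joint would pass 70% of its speed; a pose out of reach is approached as far as the arm can. A call with a gripper value outside its range is refused whole. The fingers move at their own pace and stop on an object; "grip_force" is the grip in N (left out, the last holds). Time passes only in rows, so rows that do not move let the fingers close. It gives the time, the measured TCP pose, the force, the opening and the grip force at its end, in the units of the state.
- ctrl.get_state(): the state, without advancing time (a new reading comes with each control period).
- ctrl.read_camera(name): name is "scene" or "top" or "wrist"; returns a dict with "image" (384x512x3 uint8, red, green, blue), "fx", "fy", "cx", "cy" (pixels), "R" (3x3) and "t" (3): a world point X has camera coordinates R X + t. Camera axes: x right, y down, z forward; pixel columns grow to the right and rows downward; lengths in m; the calibration is good to about 2 mm. The wrist camera is an equidistant fisheye: a pixel r from the principal point sees the ray r / f radians off the axis. A picture is of the moment at which its call begins. There is no depth.
- ctrl.sign_off(): hands the job in; it is judged then, once.
The state is a dict: "time": time; "qpos": joint angles; "dq": joint speeds; "joint_efforts": joint torques, N m; "eef_pos": TCP position; "tcp_rot": TCP orientation; "contact_force": force on the tool from outside, world axes, zero at the start; "wrist_torque": the same for the moment, N m; "opening": opening from 0.0 (shut) to 1.0 (fully open); "finger_force": force on a finger pad.
Only numpy, scipy, OpenCV 4.12 (cv2) and the standard library are available. Lean on these libraries where they do the work, as an engineer would, in place of code of your own. Each camera call takes 0.05 s, during which the arm holds its last target. There are 200 camera calls.

## Working session

There is one attempt and no reset: what is moved stays moved. The work goes in short steps, Python scripts to look and compute and a tool call to move; the robot and the scene stay as the last step left them, time stands still between calls to the robot, and variables do not carry over. Pictures are saved under pics/ and viewed, at most 10 in all, crops included, and the job is handed in when it is done.

Besides the shell and the picture viewer there is one more tool, called after "Request:" by a JSON object that holds its "method" and its "body". drive_tool: Moves the arm, as the interface text tells. Its arguments: {"type":"object","properties":{"moves":{"type":"array","items":{"type":"array"}},"grip_force":{"type":"number"}},"required":["moves"]}

```bash
mkdir -p pics
cat > h.py <<'E'
import numpy as np, cv2, json
from scipy.spatial.transform import Rotation as Rn
from plant import ctrl
def cam(n,save=None):
    c=ctrl.read_camera(n)
    if save: cv2.imwrite('pics/'+save,c['image'][:,:,::-1])
    return c
def ray(c,u,v,fish=False):
    if fish:
        d=np.array([u-c['cx'],v-c['cy']]);r=np.hypot(*d);th=r/c['fx']
        k=np.r_[d/max(r,1e-9)*np.sin(th),np.cos(th)]
    else: k=np.array([(u-c['cx'])/c['fx'],(v-c['cy'])/c['fy'],1.])
    R=np.array(c['R']);t=np.array(c['t'])
    k=R.T@k
    return -R.T@t,k/np.linalg.norm(k)
def plane(c,u,v,z,fish=False):
    o,d=ray(c,u,v,fish);return o+d*(z-o[2])/d[2]
def tri(r1,r2):
    (o1,d1),(o2,d2)=r1,r2
    s=np.linalg.lstsq(np.c_[d1,-d2],o2-o1,rcond=None)[0]
    a=o1+s[0]*d1;b=o2+s[1]*d2
    return (a+b)/2,np.linalg.norm(a-b)
def proj(c,X):
    k=np.array(c['R'])@X+np.array(c['t']);return c['fx']*k[0]/k[2]+c['cx'],c['fy']*k[1]/k[2]+c['cy']
E
python3 - <<'E'
from h import *
a=cam('scene');b=cam('top')
im=np.vstack([a['image'],b['image']])
cv2.imwrite('pics/s.png',cv2.resize(a['image'][:,:,::-1],(800,600)));cv2.imwrite('pics/t.png',cv2.resize(b['image'][:,:,::-1],(800,600)))
np.save('a.npy',a,allow_pickle=True);np.save('b.npy',b,allow_pickle=True)
s=ctrl.get_state();print(s)
for c in(a,b):print(c['fx'],c['cx'],c['cy'],-np.array(c['R']).T@c['t'],np.array(c['R'])[2])
E
```

```text
{'time': 0.1, 'qpos': array([-1.49601557e+00,  2.87099610e-01,  1.57800987e+00, -2.82164516e-05,
        1.27860235e+00, -1.49989866e-01]), 'dq': array([-0.00123019, -0.00360893, -0.00202644,  0.0011233 ,  0.00071834,
       -0.00035361]), 'joint_efforts': array([ 1.05577263e-03, -4.07299626e+01, -2.93699259e+01, -1.28050665e-04,
        3.44049164e-03, -1.49673417e-05]), 'eef_pos': array([ 0.15042908, -0.65740719,  0.22258172]), 'tcp_rot': array([ 9.93690400e-01,  1.12152871e-01,  2.63395582e-05, -1.05934639e-03]), 'contact_force': array([-0.08180994, -0.78527672,  0.26296415]), 'wrist_torque': array([ 0.03436695, -0.00913902, -0.07007717]), 'finger_force': 0.0, 'opening': 1.0003103370478121}
465.98285414809027 260.6913419481711 195.79264920592402 [0.0106042  0.68003401 0.56495574] [ 0.54835851 -0.7169865  -0.4303874 ]
438.42537013023644 255.864511050865 190.94033986682246 [ 0.40955777 -0.05100714  1.38956003] [ 0.11665804  0.01107533 -0.99311039]
```

View pics/s.png

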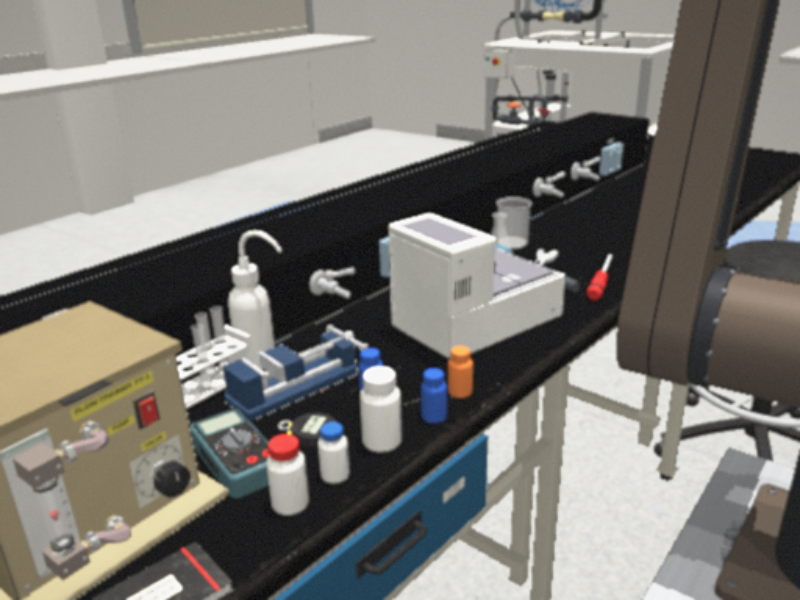

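View pics/t.png

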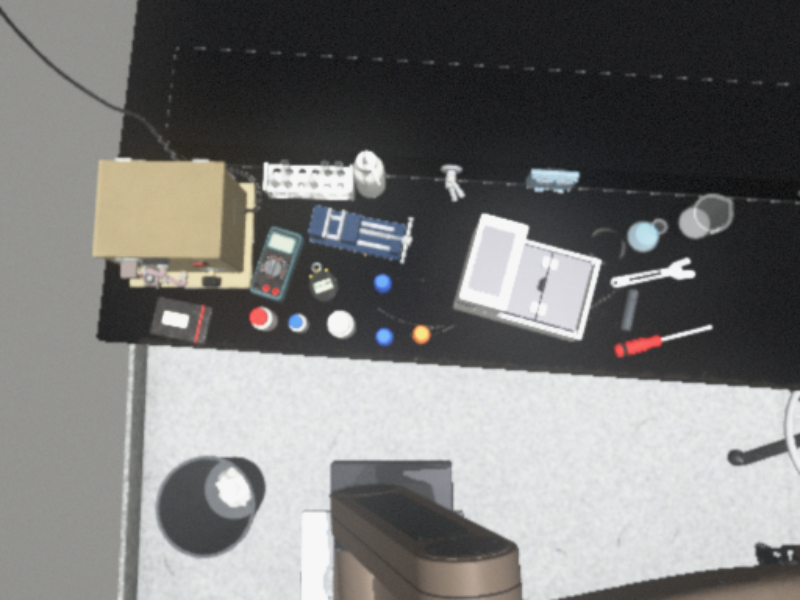

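The scene picture shows the bottles: red cap (287,475), small one with blue cap (333,452), big one with white cap (380,408). In the top picture the reader has its housing on the left (490,260) and the cover on the right, with the tab near (543,284). Next I'll crop for accurate pixel positions.

Run:
```python
from h import *
a=np.load('a.npy',allow_pickle=True).item();b=np.load('b.npy',allow_pickle=True).item()
A=a['image'][:,:,::-1];B=b['image'][:,:,::-1]
c1=cv2.resize(A[130:230,240:370],(780,600),interpolation=cv2.INTER_CUBIC)[:, :]
c2=cv2.resize(B[130:225,285:390],(663,600),interpolation=cv2.INTER_CUBIC)
cv2.imwrite('pics/c1.png',c1);cv2.imwrite('pics/c2.png',c2)
# blue / red cap blobs
for n,c in(('s',a),('t',b)):
    h=cv2.cvtColor(c['image'],cv2.COLOR_RGB2HSV)
    for k,(lo,hi) in {'blue':((105,140,60),(130,255,255)),'white':((0,0,140),(180,45,255))}.items():
        m=cv2.inRange(h,lo,hi);N,L,S,C=cv2.connectedComponentsWithStats(m)
        for i in range(1,N):
            if 12<S[i,4]<3000 and 100<S[i,0]<330 and S[i,1]>150:print(n,k,S[i],C[i].round(1))
```

```text
s blue [230 222  16  27 185] [235.8 230.1]
s blue [269 235  18  36 548] [277.3 252.7]
s blue [205 270  15  12 140] [212.3 275.2]
s white [199 171  27  19 232] [210.4 179.3]
s white [191 208  44  24 263] [211.  220.1]
s white [ 231  234   25   55 1195] [243.2 261.1]
s white [310 260  23  50 714] [320.8 284.3]
s white [127 263  34  21 296] [143.6 271.8]
s white [193 266  16  12 120] [200.5 271.2]
s white [178 269   8   6  21] [180.7 271.1]
s white [143 279   9   7  39] [146.6 282.5]
s white [204 279  19  30 444] [213.2 293.6]
s white [170 289  26  40 774] [183.8 309.4]
s white [301 297  33  55 769] [319.1 327.7]
s white [ 250  298   97   86 2381] [303.2 364.6]
s white [284 306  13  14  52] [290.  313.2]
s white [132 375  15   9  47] [139.7 379.6]
t blue [239 175  12  12  83] [244.5 181.1]
t blue [185 202   8   7  41] [188.4 205.3]
t blue [240 210  12  11  60] [246.  215.2]
t white [228 154  22   7  69] [238.4 156.6]
t white [167 164  13  12  91] [173.5 170.5]
t white [132 171   9   3  23] [135.4 172.1]
t white [200 178  14  10  91] [206.4 182.5]
t white [162 196  14  15  79] [170.5 205. ]
t white [103 199  18  12 161] [111.9 204.1]
t white [209 199  18  17 243] [217.7 207.1]
t white [185 201  12  12  45] [192.3 207.4]
t white [224 357   6  18  48] [226.4 365. ]
t white [295 360  14  22 134] [301.5 370.9]
t white [233 365   7  19  62] [236.6 374.3]
```

View pics/c1.png

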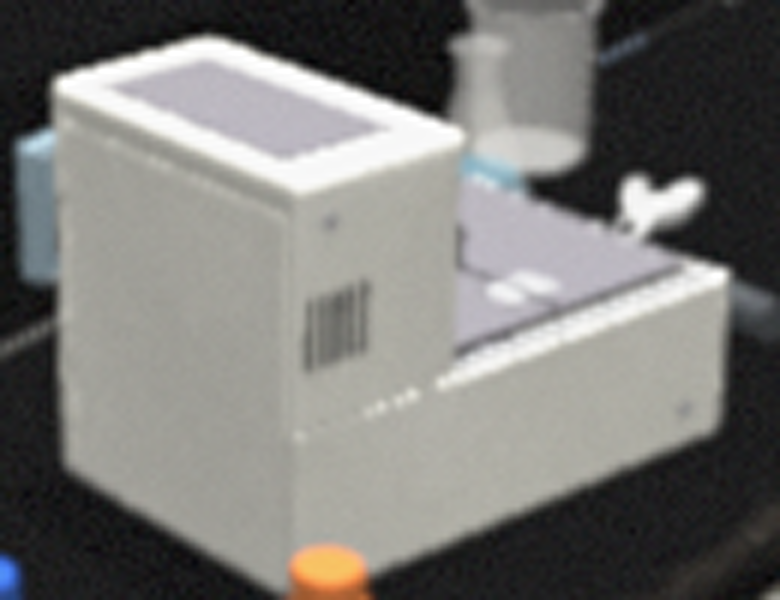

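View pics/c2.png

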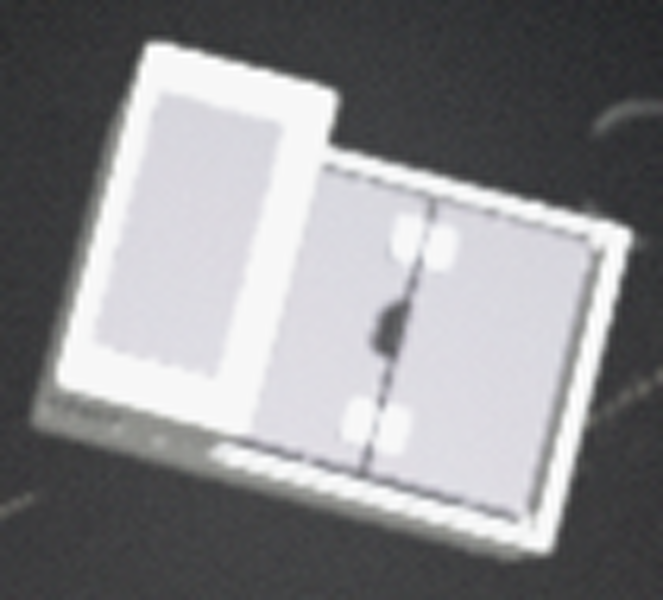

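Crop pixels: in the top view the housing corners are (150,42), (337,95), (248,437), (58,380), the front corners (630,230) and (550,550), and the tab (390,330). In the scene view the housing corners are (55,85), (210,38), (465,132), (295,192), and the front near corner is (730,268).

Run:
```python
from h import *
from scipy.optimize import least_squares
a=np.load('a.npy',allow_pickle=True).item();b=np.load('b.npy',allow_pickle=True).item()
S=lambda u,v:(240+u/6-.4,130+v/6-.4)
T=lambda u,v:(285+u/6.315-.4,130+v/6.315-.4)
pt={(75,-80,184):(150,42),(-12,-80,184):(337,95),(-12,80,184):(248,437),(75,80,184):(58,380),(-175,-80,77):(630,230),(-175,80,77):(550,550),(-80,-68,85):(433,200),(-80,68,85):(368,468)}
ps={(75,-80,184):(55,85),(-12,-80,184):(210,38),(-12,80,184):(465,132),(75,80,184):(295,192),(-175,80,77):(730,268),(-175,80,0):(722,432),(75,-80,0):(68,470)}
for k in pt:
    if k in ps:
        p,g=tri(ray(b,*T(*pt[k])),ray(a,*S(*ps[k])));print(k,(p*1000).round(1),round(g*1000,1))
obs=[(b,k,T(*v)) for k,v in pt.items()]+[(a,k,S(*v)) for k,v in ps.items()]
def W(x,k):
    c,s=np.cos(x[2]),np.sin(x[2]);k=np.array(k)/1000
    return np.array([x[0]+c*k[0]-s*k[1],x[1]+s*k[0]+c*k[1],k[2]+x[3]])
f=lambda x,o=obs:np.ravel([np.subtract(proj(c,W(x,k)),v) for c,k,v in o])
for o in (obs,obs[:8],obs[8:]):
    r=least_squares(f,[.6,-.2,1.4,0],args=(o,),loss='soft_l1');print(r.x.round(4),f(r.x,o).round(1))
# bottles
h=[cv2.cvtColor(c['image'],cv2.COLOR_RGB2HSV) for c in(a,b)]
p,g=tri(ray(a,212.3,273.5),ray(b,189.5,205.5));print('small cap',p,g)
for c,lo in((a,(205,265)),(b,(180,196))):
    cr=c['image'][lo[1]:lo[1]+(48 if c is a else 22),lo[0]-2:lo[0]+(22 if c is a else 24)]
    np.set_printoptions(linewidth=250)
    print(cr[...,0] if c is b else '');print(cr[...,2] if c is b else '')
```

```text
(75, -80, 184) [ 706.  -185.3  181.1] 0.9
(-12, -80, 184) [ 682.6 -266.8  182.9] 1.9
(-12, 80, 184) [ 530.3 -224.8  182.9] 2.1
(75, 80, 184) [ 555.8 -142.4  179.2] 1.8
(-175, 80, 77) [ 486.1 -381.5   79.9] 0.1
[ 0.6102 -0.2355  1.2975 -0.0016] [ 0.  -0.5  0.4 -0.7  0.  -0.2 -0.3  0.4  0.1 -0.1 -0.1  0.1  0.3 -0.4
 -0.6  0.5 -0.8 -0.6  0.3 -0.1  0.7  0.2  1.1 -1.   0.1  1.5 -0.5  0.2
 -0.4  0.7]
[ 0.611  -0.237   1.3004 -0.01  ] [ 0.1 -0.   0.4 -0.4  0.2 -0.2  0.   0.6 -0.3 -0.  -0.2 -0.1  0.2 -0.2
 -0.6  0.4]
[ 0.6151 -0.2426  1.2872 -0.0048] [-0.4 -0.6  0.6  0.   0.2  0.3  0.5 -1.1 -0.2  1.6 -0.7  0.2 -0.1  0.1]
small cap [0.52120285 0.16554822 0.06533804] 0.0013548476050872687


[[ 52  53  54  58  53  54  54  52  56  50  56  53  56  57  54  55  56  53  57  53  58  54  56  53  57  55]
 [ 51  54  56  54  58  53  54  52  55  56  53  54  54  57  53  53  57  51  56  54  58  59  55  54  55  53]
 [ 57  50  52  55  54  57  56  52  52  55  53  54  55  56  55  54  58  56  57  58  56  57  61  53  56  56]
 [ 54  54  57  56  54  54  57  54  52  57  51  54  59  57  56  55  55  53  57  57  58  53
[... 3599 characters left out ...]
 217 220 211 172 136 116  89  66  62  61  62  63  58  61]
 [ 56  56  54  57  61  58  56  56  62  84 105 119 136 134 127 113 102  88  68  55  62  58  57  59  58  59]
 [ 59  53  58  54  57  57  57  56  58  61  62  66  75  77  79  78  68  64  63  58  60  63  61  60  59  57]
 [ 60  57  60  51  57  53  60  58  57  59  57  53  59  60  58  58  60  60  57  60  58  60  63  59  57  58]
 [ 57  56  60  58  61  58  59  62  61  59  62  62  58  59  58  57  58  61  59  60  60  58  57  58  60  63]
 [ 59  58  62  60  61  55  58  60  61  61  60  59  61  60  60  56  62  62  60  61  59  60  60  60  62  61]
 [ 57  54  58  60  60  60  61  58  60  57  60  60  64  60  63  59  59  57  61  59  61  62  59  60  63  64]]
```

Request:
{"method": "drive_tool", "body": {"moves": [[[0,0,0],[0.055,-0.026,0],0.0854],[[0,0,0],[0.055,-0.026,0],0.0854],[[0,0,0],[0.055,-0.026,0],0.0854],[[0,0,0],[0.055,-0.026,0],0.0854],[[0,0,0],[0.055,-0.026,0],0.0854]]}}

```text
time: 0.72
eef_pos: [0.3907, -0.4683, 0.2233]
tcp_rot: [0.994, 0.112, -0.0, -0.0]
contact_force: [1.0, -0.3, 0.8]
opening: 1.001
finger_force: 0.0
```

Request:
{"method": "drive_tool", "body": {"moves": [[[0,0,0],[0.055,-0.026,0],0.05],[[0,0,0],[0.055,-0.026,0],0.05],[[0,0,-0.18],[0.055,-0.026,0],0.05],[[0,0,-0.18],[0,0,0],0.05],[[0,0,-0.18],[0,0,0],0.05]]}}

```text
time: 1.35
eef_pos: [0.5336, -0.3558, 0.223]
tcp_rot: [0.926, 0.377, -0.0, -0.001]
contact_force: [0.0, 0.4, 0.1]
opening: 0.587
finger_force: 0.0
```

Request:
{"method": "drive_tool", "body": {"moves": [[[0,0,-0.18],[0,0,0],0.05],[[0,0,-0.18],[0,0,0],0.05],[[0,0,-0.173],[0,0,0],0.05],[[0,0,0],[0,0,0],0.05]]}}

```text
time: 1.85
eef_pos: [0.5328, -0.3569, 0.2232]
tcp_rot: [0.797, 0.604, -0.0, -0.001]
contact_force: [-0.4, 0.5, 0.0]
opening: 0.583
finger_force: 0.0
```

```bash
cat >> h.py <<'E'
RX,RY,YAW=.6102,-.2355,1.2975
def rd(k):
    c,s=np.cos(YAW),np.sin(YAW);k=np.array(k)/1000
    return np.array([RX+c*k[0]-s*k[1],RY+s*k[0]+c*k[1],k[2]])
def inv(p):
    c,s=np.cos(YAW),np.sin(YAW);d=np.array(p)-[RX,RY,0]
    return 1000*np.array([c*d[0]+s*d[1],-s*d[0]+c*d[1],d[2]])
def st():
    s=ctrl.get_state();R=Rn.from_quat(s['tcp_rot'])
    print('t',round(s['time'],2),'eef',s['eef_pos'].round(4),'rd',inv(s['eef_pos']).round(1),'psi',round(float(np.arctan2(R.as_matrix()[1,0],R.as_matrix()[0,0])),4),'z',R.as_matrix()[:,2].round(3),'F',s['contact_force'].round(1),'op',round(s['opening']*85.4,1),'ff',s['finger_force'],'q',s['qpos'].round(2))
    return s,R
def togo(p):
    s,R=st();print('tool shift',R.inv().apply(np.array(p)-s['eef_pos']).round(4))
E
python3 - <<'E'
from h import *
c=cam('wrist','w1.png');np.save('w1.npy',c,allow_pickle=True)
togo(rd((-75,0,150)))
E
```

```text
t 1.9 eef [ 0.5328 -0.3569  0.2233] rd [-137.8   41.7  223.3] psi 1.2949 z [-0.001  0.001 -1.   ] F [ 0.4 -0.3  0. ] op 50.3 ff 0.0 q [-0.75  0.21  1.66 -0.    1.26 -0.47]
tool shift [0.0629 0.0416 0.0733]
```

View pics/w1.png

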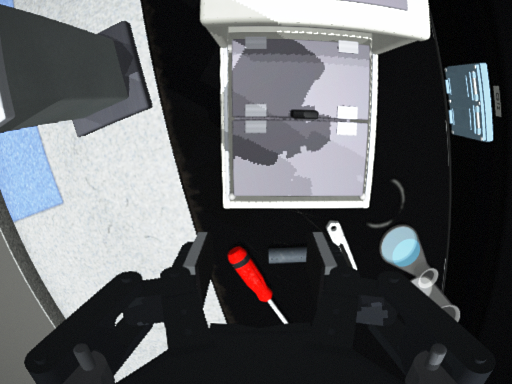

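The wrist picture shows the cover square-on: tab at (305,114), hinge line at row 119, front wall corners near (225,205) and (371,205).

Request:
{"method": "drive_tool", "body": {"moves": [[[0,0,0],[0.031,0.021,0.015],0.05],[[0,0,0],[0.031,0.021,0.015],0.05],[[0,0,0],[0,0,0],0.05],[[0,0,0],[0,0,0],0.05]]}}

```text
time: 2.4
eef_pos: [0.59, -0.309, 0.1938]
tcp_rot: [0.797, 0.604, -0.0, -0.0]
contact_force: [0.2, 0.1, -0.4]
opening: 0.587
finger_force: 0.0
```

Run:
```python
from h import *
c1=np.load('w1.npy',allow_pickle=True).item();c=cam('wrist');np.save('w2.npy',c,allow_pickle=True)
R=np.array(c['R']);print('cam',-R.T@c['t'],c['fx'],c['cx'],c['cy'])
k=R@rd((-75,0,103))+c['t'];th=np.arctan2(np.hypot(k[0],k[1]),k[2]);e=k[:2]/np.hypot(k[0],k[1])*th*c['fx']+[c['cx'],c['cy']];print('expected',e)
def tab(c,u,v,w=30):
    u,v=int(u),int(v);g=c['image'].max(2);m=(g<60).astype(np.uint8)
    m=cv2.morphologyEx(m,cv2.MORPH_OPEN,np.ones((3,5),np.uint8))[v-w:v+w,u-w:u+w]
    N,L,S,C=cv2.connectedComponentsWithStats(m)
    return [(S[i]+[u-w,v-w,0,0,0],(C[i]+[u-w,v-w]).round(1)) for i in range(1,N)]
t1=tab(c1,305,114);t2=tab(c,*e);print(t1,t2)
for p in t1: print(inv(plane(c1,*p[1],.100,True)))
cv2.imwrite('pics/w2.png',cv2.resize(c['image'][:,:,::-1],(768,576)))
st()
```

```text
cam [ 0.60972274 -0.23650766  0.34417386] 297.3186396354542 259.55979450589814 190.35846900275882
expected [259.89458535 190.78101525]
[(array([290, 110,  26,   9, 159]), array([300.2, 113.3]))] [(array([245, 179,  28,  14, 374]), array([258.4, 185.6]))]
[-72.22910429   5.26491642 100.        ]
t 2.45 eef [ 0.59   -0.3094  0.1943] rd [-76.6  -0.5 194.3] psi 1.2963 z [ 0.    -0.001 -1.   ] F [-0.3  0.5  0.1] op 49.8 ff 0.0 q [-0.63  0.29  1.63 -0.    1.22 -0.36]
```

View pics/w2.png

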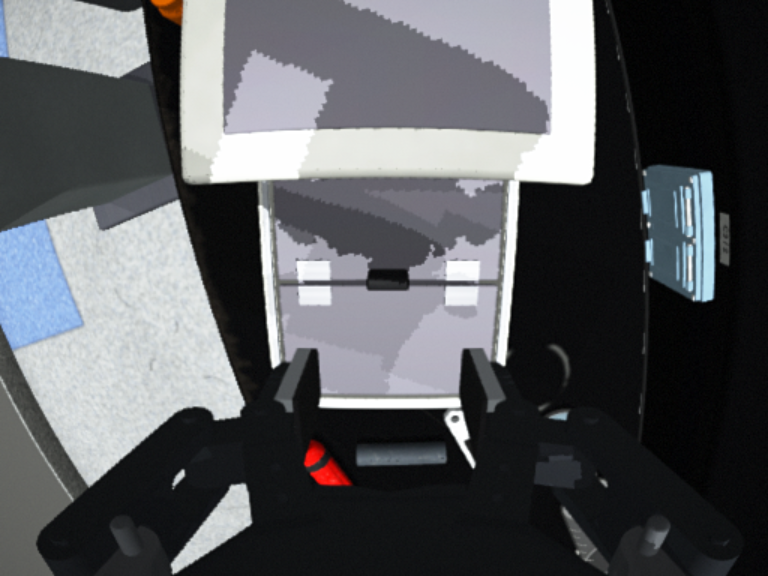

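The wrist view now shows the tab centred near (259,187) in native pixels, with the hinge line at row ~189. It lies between and above the fingers, nearly as predicted.

Run:
```python
from h import *
c1=np.load('w1.npy',allow_pickle=True).item();c=np.load('w2.npy',allow_pickle=True).item()
# extents by intensity
for cc,(u,v) in((c1,(305,114)),(c,(259,186))):
    g=cc['image'].max(2)[v-12:v+13,u-20:u+21];print(g[:, ::1][:, [10,15,20,25,30]].T);print(g[10:14])
def W(cc,u,v,z):return inv(plane(cc,u,v,z,True)).round(1)
# hinge line crossings & front wall outer corners, side walls (native px)
for uv in((186,189),(332,189),(345,270),(180,267)):print(uv,W(c,*uv,.085),W(c,*uv,.077))
print(tri(ray(c1,303,113.5,True),ray(c,258.7,186.5,True)))
p=tri(ray(c1,304.5,114,True),ray(c,258.7,186.5,True));print(inv(p[0]),p[1])
```

```text
[[133 138 137 133 134 136 136  90  30  33  40  41  35  32  27  22  38  69
  101 128 137 136 136 136 136]
 [135 135 134 138 133 136 135  97  31  27  39  40  38  31  30  22  43  87
   97 127 136 136 136 134 136]
 [227 229 230 226 145 133 136 110  42  37  55  67  72  72  70  50  45  91
  111 148 153 138 135 133 137]
 [226 227 228 222 212 144 135 121  45  34  52  60  65  68  70  54  41  87
  114 162 141 137 137 133 132]
 [226 225 227 224 224 225 226 221 116  36  43  55  59  64  65  55  42  86
  111 126 135 133 135 133 133]]
[[137 136 137 135 131  69  22  15  23  38  40  38  39  39  40  39  37  39
   42  56  55  56  55  54  52  52  48  47  48  47  43  40  59 148 223 225
  225 226 225 225 223]
 [135 137 136 117 104  58  18  15  25  38  41  38  39  41  38  40  39  38
   47  68  67  65  64  62  63  60  58  59  58  57  55  53  43 108 211 216
  223 222 217 223 226]
 [137 135 136 114 102  55  17  14  27  32  35  35  35  36  36  38  36  35
   49  69  72  70  66  66  65  65  62  61  60  60  59  57  44  96 187 196
  195 178 150 190 224]
 [131 133 129 111  97  54  17  13  23  31  32  32  32  31  31
[... 984 characters left out ...]
 119 119 118 116  61  29  36  36  35  33  25  32  32  33  31  26  22
   24  25  25  23  18  14  15  18  14  16  17  18  16  16  15  49 118 119
  119 119 120 118 117]
 [ 76  78  77  78  76  32  34  53  53  55  52  52  52  51  51  51  49  48
   49  48  47  45  29  28  29  29  27  19  19  18  20  25  15  20  78  82
   80  77  79  78  80]]
(186, 189) [-78.8  68.6  85. ] [-81.2  70.8  77. ]
(332, 189) [-78.8 -67.   85. ] [-81.2 -69.   77. ]
(345, 270) [-167.7  -89.6   85. ] [-172.8  -92.3   77. ]
(180, 267) [-163.6   83.2   85. ] [-168.6   85.7   77. ]
(array([ 0.58902917, -0.30517113,  0.09638105]), np.float64(0.001278274186577585))
[-72.83303012   0.96531047  97.58652035] 0.00014952718896534808
```

```bash
sed -i 's/^RX,RY,YAW=.*/RX,RY,YAW=.6097,-.2343,1.2975/' h.py; python3 -c "
from h import *
togo(rd((-75,0,108)))"
```

```text
t 2.45 eef [ 0.59   -0.3094  0.1943] rd [-77.7  -1.3 194.3] psi 1.2963 z [ 0.    -0.001 -1.   ] F [-0.3  0.5  0.1] op 49.8 ff 0.0 q [-0.63  0.29  1.63 -0.    1.22 -0.36]
tool shift [ 0.0027 -0.0013  0.0863]
```

Request:
{"method": "drive_tool", "body": {"moves": [[[0,0,0],[0.0025,-0.0013,0.03],0.04],[[0,0,0],[0,0,0.03],0.04],[[0,0,0],[0,0,0.02],0.04],[[0,0,0],[0,0,0.004],0.04],[[0,0,0],[0,0,0],0.04]]}}

```text
time: 3.08
eef_pos: [0.5899, -0.3066, 0.1106]
tcp_rot: [0.797, 0.604, 0.0, 0.001]
contact_force: [-0.6, -0.2, -0.1]
opening: 0.468
finger_force: 0.0
```

Request:
{"method": "drive_tool", "body": {"moves": [[[0,0,0],[0,0,0.003],0.03],[[0,0,0],[0,0,0.003],0.03],[[0,0,0],[0,0,0],0.02],[[0,0,0],[0,0,0],0.02],[[0,0,0],[0,0,0],0.02]], "grip_force": 40}}

```text
time: 3.7
eef_pos: [0.5897, -0.306, 0.1039]
tcp_rot: [0.797, 0.604, 0.0, 0.0]
contact_force: [0.3, -0.2, -0.4]
opening: 0.235
finger_force: 0.0
```

```bash
python3 -c "
from h import *
st()"
```

```text
t 3.7 eef [ 0.5897 -0.306   0.1039] rd [-7.450e+01 -1.000e-01  1.039e+02] psi 1.2979 z [ 0. -0. -1.] F [ 0.3 -0.2 -0.4] op 20.1 ff 0.0 q [-0.63  0.38  1.69 -0.    1.07 -0.36]
```

```bash
python3 -c "
from h import *
c=cam('wrist');np.save('w3.npy',c,allow_pickle=True)
cv2.imwrite('pics/w3.png',cv2.resize(c['image'][130:300,150:370,::-1],None,fx=3.4,fy=3.4,interpolation=cv2.INTER_CUBIC))"
```

```text
(no output)
```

View pics/w3.png

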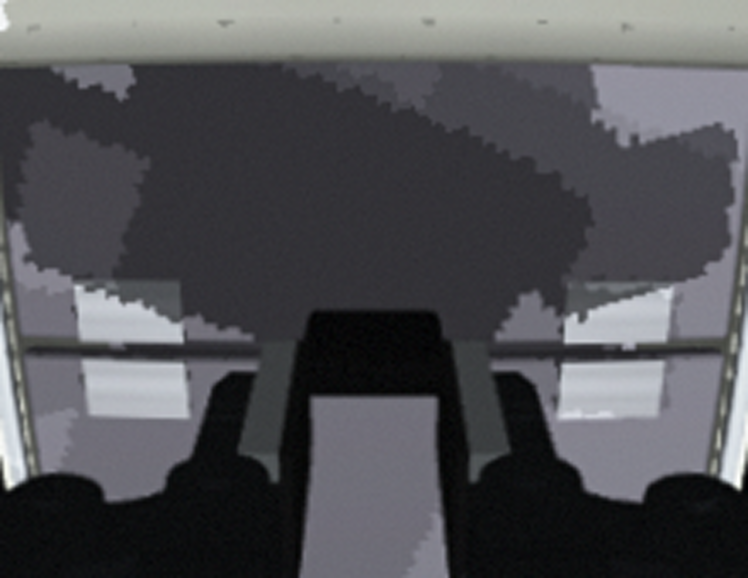

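The crop shows the tab (370,350) right between the pads, so I'll squeeze.

Request:
{"method": "drive_tool", "body": {"moves": [[[0,0,0],[0,0,0],0.012],[[0,0,0],[0,0,0],0.005],[[0,0,0],[0,0,0],0.0]], "grip_force": 50}}

```text
time: 4.12
eef_pos: [0.5896, -0.306, 0.1038]
tcp_rot: [0.797, 0.604, -0.0, -0.0]
contact_force: [-0.6, -0.4, 0.5]
opening: 0.001
finger_force: 0.0
```

Run:
```python
from h import *
c=np.load('w3.npy',allow_pickle=True).item()
def fp(X):
    k=np.array(c['R'])@X+c['t'];r=np.hypot(k[0],k[1]);e=k[:2]/r*np.arctan2(r,k[2])*c['fx']+[c['cx'],c['cy']]
    return ((e-[150,130]+.5)*3.4).round()
for p in((-71,12,85),(-71,12,105),(-79,12,105),(-71,-12,85),(-80,60,85)):print('tab',p,fp(rd(p)))
T=np.array([.5897,-.306,.1039]);R=Rn.from_quat([.797,.604,0,0])
for p in((.011,.010,.017),(-.011,.010,.017),(.011,.010,.0),(-.011,.010,.0),(.011,.01,-.013),(-.011,.01,-.013)):print('fing',p,fp(T+R.apply(p)))
st()
```

```text
tab (-71, 12, 85) [311. 312.]
tab (-71, 12, 105) [304. 360.]
tab (-79, 12, 105) [305. 403.]
tab (-71, -12, 85) [443. 312.]
tab (-80, 60, 85) [ 63. 352.]
fing (0.011, 0.01, 0.017) [434. 277.]
fing (-0.011, 0.01, 0.017) [431. 388.]
fing (0.011, 0.01, 0.0) [440. 315.]
fing (-0.011, 0.01, 0.0) [437. 433.]
fing (0.011, 0.01, -0.013) [445. 349.]
fing (-0.011, 0.01, -0.013) [441. 473.]
t 4.12 eef [ 0.5896 -0.306   0.1038] rd [-74.5  -0.  103.8] psi 1.2978 z [-0.  0. -1.] F [-0.6 -0.4  0.5] op 0.1 ff 0.0 q [-0.63  0.38  1.69 -0.    1.07 -0.36]
```

Request:
{"method": "drive_tool", "body": {"moves": [[[0,0,0],[0,0,0.0015],0.0],[[0,0,0],[0,0,0.0015],0.0],[[0,0,0],[0,0,0],0.0]]}}

```text
time: 4.5
eef_pos: [0.5895, -0.3059, 0.1005]
tcp_rot: [0.797, 0.604, -0.0, -0.0]
contact_force: [0.8, 0.1, 0.4]
opening: -0.003
finger_force: 0.0
```

```bash
python3 -c "
from h import *
st();c=cam('wrist');np.save('w4.npy',c,allow_pickle=True)
cv2.imwrite('pics/w4.png',cv2.resize(c['image'][130:300,150:370,::-1],None,fx=3.4,fy=3.4,interpolation=cv2.INTER_CUBIC))"
```

```text
t 4.5 eef [ 0.5895 -0.3059  0.1005] rd [-7.440e+01  1.000e-01  1.005e+02] psi 1.2978 z [-0.  0. -1.] F [0.8 0.1 0.4] op -0.2 ff 0.0 q [-0.63  0.38  1.69  0.    1.07 -0.36]
```

View pics/w4.png

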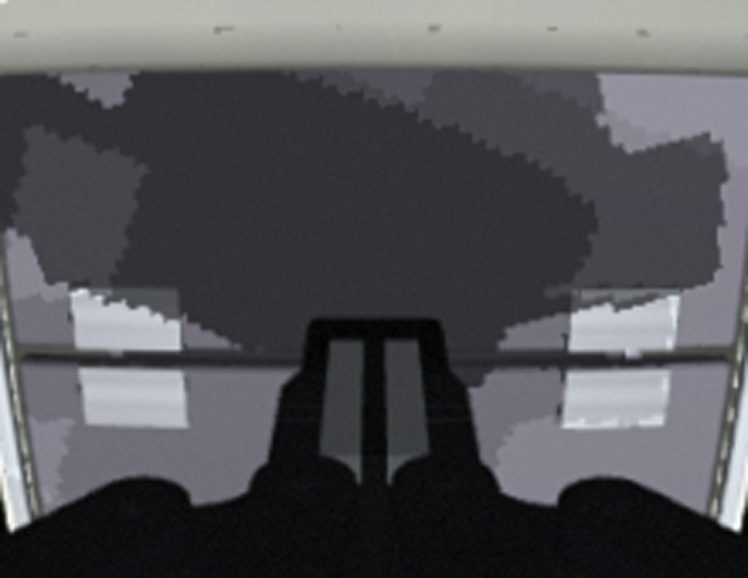

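The closed fingers sit above the tab, with grey tips at row 340. I'll probe down in small steps to find the true tip height.

Request:
{"method": "drive_tool", "body": {"moves": [[[0,0,0],[0,0,0.0015],0.0],[[0,0,0],[0,0,0.0015],0.0],[[0,0,0],[0,0,0],0.0]]}}

```text
time: 4.92
eef_pos: [0.5898, -0.3062, 0.099]
tcp_rot: [0.797, 0.604, 0.0, 0.0]
contact_force: [-1.9, 1.7, 5.1]
opening: 0.002
finger_force: 2.6
```

Request:
{"method": "drive_tool", "body": {"moves": [[[0,0,0],[0,0,0.0015],0.0],[[0,0,0],[0,0,0],0.0]]}}

```text
time: 5.18
eef_pos: [0.5899, -0.3062, 0.0989]
tcp_rot: [0.797, 0.604, -0.0, 0.0]
contact_force: [-2.6, 3.2, 9.9]
opening: 0.003
finger_force: 4.9
```

Request:
{"method": "drive_tool", "body": {"moves": [[[0,0,0],[0,0,0.0015],0.0],[[0,0,0],[0,0,0],0.0]]}}

```text
time: 5.42
eef_pos: [0.59, -0.3062, 0.0988]
tcp_rot: [0.797, 0.604, -0.0, 0.0]
contact_force: [-5.5, 4.0, 14.6]
opening: -0.004
finger_force: 7.2
```

Contact came at TCP z = 0.099. The fingers touch the tab's top (z 105), so the real tips are about 23 mm shorter than the text suggests. I'll back off, open and go deeper.

Request:
{"method": "drive_tool", "body": {"moves": [[[0,0,0],[0,0,-0.012],0.04],[[0,0,0],[0,0,-0.004],0.04],[[0,0,0],[0,0,0],0.04],[[0,0,0],[0,0,0],0.04]]}}

```text
time: 5.92
eef_pos: [0.5893, -0.3058, 0.1099]
tcp_rot: [0.797, 0.604, -0.0, -0.001]
contact_force: [0.6, 0.7, 0.5]
opening: 0.469
finger_force: 0.0
```

Request:
{"method": "drive_tool", "body": {"moves": [[[0,0,0],[0,0,0.006],0.04],[[0,0,0],[0,0,0.006],0.04],[[0,0,0],[0,0,0.006],0.04],[[0,0,0],[0,0,0.003],0.04],[[0,0,0],[0,0,0],0.04]]}}

```text
time: 6.55
eef_pos: [0.5894, -0.3059, 0.0893]
tcp_rot: [0.797, 0.604, -0.0, -0.0]
contact_force: [-0.3, -1.0, 0.1]
opening: 0.469
finger_force: 0.0
```

Request:
{"method": "drive_tool", "body": {"moves": [[[0,0,0],[0,0,0.003],0.04],[[0,0,0],[0,0,0.002],0.04],[[0,0,0],[0,0,0],0.04]]}}

```text
time: 6.92
eef_pos: [0.5895, -0.3059, 0.0846]
tcp_rot: [0.797, 0.604, -0.0, -0.0]
contact_force: [0.1, -0.6, -0.1]
opening: 0.469
finger_force: 0.0
```

```bash
python3 -c "
from h import *
st();c=cam('wrist');np.save('w5.npy',c,allow_pickle=True)
cv2.imwrite('pics/w5.png',cv2.resize(c['image'][130:300,150:370,::-1],None,fx=3.4,fy=3.4,interpolation=cv2.INTER_CUBIC))"
```

```text
t 6.92 eef [ 0.5895 -0.3059  0.0846] rd [-74.4   0.1  84.6] psi 1.2978 z [-0.  0. -1.] F [ 0.1 -0.6 -0.1] op 40.0 ff 0.0 q [-0.63  0.4   1.7   0.    1.04 -0.36]
```

Request:
{"method": "drive_tool", "body": {"moves": [[[0,0,0],[0,0,0.001],0.03],[[0,0,0],[0,0,0.001],0.015],[[0,0,0],[0,0,0],0.0],[[0,0,0],[0,0,0],0.0],[[0,0,0],[0,0,0],0.0]], "grip_force": 50}}

```text
time: 7.6
eef_pos: [0.5897, -0.3061, 0.0838]
tcp_rot: [0.797, 0.604, -0.0, 0.0]
contact_force: [-2.5, 2.0, 5.4]
opening: 0.266
finger_force: 48.9
```

Gripped the tab. Now I'll lift along the arc.

Request:
{"method": "drive_tool", "body": {"moves": [[[0,0,0],[0.0012,0,-0.0037],0.0],[[0,0,0],[0.0012,0,-0.0037],0.0],[[0,0,0],[0.0031,0,-0.0071],0.0],[[0,0,0],[0.0038,0,-0.0068],0.0],[[0,0,0],[0,0,0],0.0]]}}

```text
time: 8.22
eef_pos: [0.5925, -0.2956, 0.1041]
tcp_rot: [0.796, 0.605, 0.001, -0.001]
contact_force: [4.2, 1.1, -5.0]
opening: 0.258
finger_force: 49.5
```

Request:
{"method": "drive_tool", "body": {"moves": [[[0,0,0],[0.0044,0,-0.0063],0.0],[[0,0,0],[0.0051,0,-0.0059],0.0],[[0,0,0],[0,0,0],0.0]]}}

```text
time: 8.6
eef_pos: [0.5951, -0.2862, 0.1162]
tcp_rot: [0.797, 0.604, 0.001, -0.001]
contact_force: [4.5, 2.2, -6.4]
opening: 0.258
finger_force: 49.7
```

Request:
{"method": "drive_tool", "body": {"moves": [[[0,0,0],[0.0056,0,-0.0054],0.0],[[0,0,0],[0.0061,0,-0.0047],0.0],[[0,0,0],[0,0,0],0.0]]}}

```text
time: 8.98
eef_pos: [0.5981, -0.2753, 0.126]
tcp_rot: [0.797, 0.604, 0.001, -0.001]
contact_force: [5.1, 0.9, -7.8]
opening: 0.255
finger_force: 49.6
```

Request:
{"method": "drive_tool", "body": {"moves": [[[0,0,0],[0.0066,0,-0.0041],0.0],[[0,0,0],[0.0034,0,-0.002],0.0],[[0,0,0],[0,0,0],0.0]]}}

```text
time: 9.35
eef_pos: [0.6006, -0.2664, 0.132]
tcp_rot: [0.797, 0.604, 0.0, -0.0]
contact_force: [4.8, 0.6, -8.3]
opening: 0.26
finger_force: 49.5
```

```bash
python3 -c "
from h import *
st();a=cam('scene')['image'][:,:,::-1];c=cam('wrist')['image'][:,:,::-1]
cv2.imwrite('pics/l1.png',np.hstack([cv2.resize(a[110:250,230:390],(400,350)),cv2.resize(c[100:320,120:400],(400,350))]))"
```

```text
t 9.35 eef [ 0.6006 -0.2664  0.132 ] rd [-3.34e+01  1.00e-01  1.32e+02] psi 1.2975 z [ 0.     0.001 -1.   ] F [ 4.8  0.6 -8.3] op 22.2 ff 49.523398876190186 q [-0.57  0.33  1.69  0.    1.12 -0.3 ]
```

View pics/l1.png

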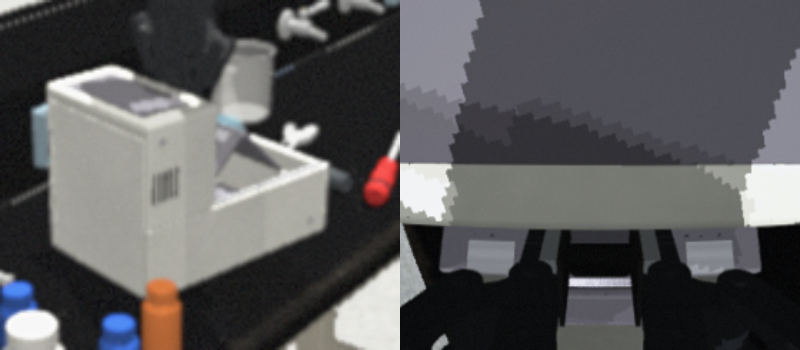

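The picture shows the cover raised at the middle (peak near (245,160)), with the tab still in the pads. Next: release, rise and retreat.

Request:
{"method": "drive_tool", "body": {"moves": [[[0,0,0],[0,0,0],0.045],[[0,0,0],[0,0,0],0.045],[[0,0,0],[0,0,-0.02],0.045],[[0,0,0],[0,0,-0.045],0.045],[[0,0,0],[-0.04,0,0],0.02]]}}

```text
time: 10.07
eef_pos: [0.5931, -0.3058, 0.206]
tcp_rot: [0.796, 0.606, 0.002, 0.006]
contact_force: [0.4, -0.7, -0.3]
opening: 0.328
finger_force: 0.0
```

Request:
{"method": "drive_tool", "body": {"moves": [[[0,0,0],[-0.05,0,0],0.0],[[0,0,0],[-0.04,0,0],0.0],[[0,0.157,0],[0,0,0],0.0],[[0,0.157,0],[0,0,0],0.0],[[0,0.157,0],[0,0,0],0.0]]}}

```text
time: 10.7
eef_pos: [0.5659, -0.3932, 0.2011]
tcp_rot: [0.774, 0.588, 0.188, -0.14]
contact_force: [-0.4, -0.0, -0.8]
opening: 0.001
finger_force: 0.0
```

Request:
{"method": "drive_tool", "body": {"moves": [[[0,0.157,0],[0,0,0],0.0],[[0,0.157,0],[0,0,0],0.0],[[0,0,0],[0,0,0],0.0],[[0,0,0],[0,0,0],0.0]]}}

```text
time: 11.2
eef_pos: [0.5659, -0.3923, 0.1991]
tcp_rot: [0.736, 0.559, 0.304, -0.23]
contact_force: [-0.7, 0.2, 0.6]
opening: -0.001
finger_force: 0.0
```

```bash
python3 -c "
from h import *
togo(rd((-165,0,88)));c=cam('wrist')
"
```

```text
t 11.2 eef [ 0.5659 -0.3923  0.1991] rd [-164.    -0.5  199.1] psi 1.3001 z [ 0.191  0.678 -0.71 ] F [-0.7  0.2  0.6] op -0.1 ff 0.0 q [-0.96  0.56  1.39  0.58  1.72 -0.76]
tool shift [-0.079  -0.0006  0.0781]
```

Request:
{"method": "drive_tool", "body": {"moves": [[[0,0,0],[-0.022,0,0.029],0.0],[[0,0,0],[-0.022,0,0.029],0.0],[[0,0,0],[-0.016,0,0.02],0.0],[[0,0,0],[-0.006,0,0.008],0.0],[[0,0,0],[0,0,0],0.0]]}}

```text
time: 11.88
eef_pos: [0.5696, -0.3784, 0.0903]
tcp_rot: [0.736, 0.559, 0.305, -0.231]
contact_force: [-0.3, 0.5, 0.9]
opening: -0.006
finger_force: 0.0
```

```bash
python3 -c "
from h import *
st()"
```

```text
t 11.88 eef [ 0.5696 -0.3784  0.0903] rd [-149.6   -0.3   90.3] psi 1.2984 z [ 0.19   0.681 -0.707] F [-0.3  0.5  0.9] op -0.5 ff 0.0 q [-0.95  0.67  1.45  0.58  1.58 -0.84]
```

Request:
{"method": "drive_tool", "body": {"moves": [[[0,0,0],[0.007,0,0.007],0.0],[[0,0,0],[0.007,0,0.007],0.0],[[0,0,0],[0.007,0,0.007],0.0],[[0,0,0],[0.007,0,0.007],0.0],[[0,0,0],[0.005,0,0.005],0.0]]}}

```text
time: 12.5
eef_pos: [0.5821, -0.3328, 0.0901]
tcp_rot: [0.736, 0.559, 0.305, -0.231]
contact_force: [0.9, -0.5, -0.7]
opening: -0.0
finger_force: 0.0
```

Request:
{"method": "drive_tool", "body": {"moves": [[[0,0,0],[0.005,0,0.005],0.0],[[0,0,0],[0.005,0,0.005],0.0],[[0,0,0],[0.005,0,0.005],0.0],[[0,0,0],[0.005,0,0.005],0.0]]}}

```text
time: 13.0
eef_pos: [0.59, -0.3065, 0.0908]
tcp_rot: [0.736, 0.558, 0.305, -0.23]
contact_force: [-0.3, -1.4, 3.5]
opening: -0.0
finger_force: 1.3
```

Request:
{"method": "drive_tool", "body": {"moves": [[[0,0,0],[0.005,0,0.005],0.0],[[0,0,0],[0.005,0,0.005],0.0],[[0,0,0],[0.005,0,0.005],0.0],[[0,0,0],[0.005,0,0.005],0.0]]}}

```text
time: 13.5
eef_pos: [0.5972, -0.2786, 0.0895]
tcp_rot: [0.736, 0.558, 0.305, -0.231]
contact_force: [-0.3, -1.0, 0.4]
opening: -0.003
finger_force: 0.4
```

Request:
{"method": "drive_tool", "body": {"moves": [[[0,0,0],[0.005,0,0.005],0.0],[[0,0,0],[0.005,0,0.005],0.0],[[0,0,0],[0.004,0,0.004],0.0],[[0,0,0],[0,0,0],0.0]]}}

```text
time: 14.0
eef_pos: [0.6023, -0.2594, 0.0898]
tcp_rot: [0.736, 0.558, 0.305, -0.232]
contact_force: [0.2, -0.5, -0.1]
opening: -0.001
finger_force: 0.0
```

Request:
{"method": "drive_tool", "body": {"moves": [[[0,0,0],[0.002,0,0.002],0.0],[[0,0,0],[0.002,0,0.002],0.0],[[0,0,0],[0.001,0,0.001],0.0],[[0,0,0],[0,0,0],0.0]]}}

```text
time: 14.5
eef_pos: [0.6045, -0.2532, 0.0901]
tcp_rot: [0.736, 0.558, 0.305, -0.231]
contact_force: [0.6, -0.3, 0.2]
opening: -0.002
finger_force: 0.0
```

```bash
python3 -c "
from h import *
st()"
```

```text
t 14.5 eef [ 0.6045 -0.2532  0.0901] rd [-19.6  -0.   90.1] psi 1.2979 z [ 0.191  0.681 -0.707] F [ 0.6 -0.3  0.2] op -0.2 ff 0.003458155681044788 q [-0.8   0.56  1.62  0.66  1.46 -0.78]
```

Request:
{"method": "drive_tool", "body": {"moves": [[[0,0,0],[0.002,0,0.002],0.0],[[0,0,0],[0.002,0,0.002],0.0],[[0,0,0],[0,0,0],0.0]]}}

```text
time: 14.88
eef_pos: [0.6056, -0.2496, 0.09]
tcp_rot: [0.737, 0.558, 0.304, -0.23]
contact_force: [-2.5, -5.0, -0.4]
opening: -0.003
finger_force: 2.6
```

Request:
{"method": "drive_tool", "body": {"moves": [[[0,0,0],[0.0015,0,0.0015],0.0],[[0,0,0],[0.0015,0,0.0015],0.0],[[0,0,0],[0,0,0],0.0]]}}

```text
time: 15.25
eef_pos: [0.6073, -0.2427, 0.0901]
tcp_rot: [0.736, 0.558, 0.305, -0.232]
contact_force: [0.3, -0.8, 1.4]
opening: 0.002
finger_force: 0.0
```

Request:
{"method": "drive_tool", "body": {"moves": [[[0,0,0],[0.0015,0,0.0015],0.0],[[0,0,0],[0,0,0],0.0]]}}

```text
time: 15.5
eef_pos: [0.6078, -0.2412, 0.0901]
tcp_rot: [0.736, 0.558, 0.305, -0.231]
contact_force: [-0.3, 0.1, 0.2]
opening: -0.0
finger_force: 0.0
```

```bash
python3 -c "
from h import *
st()"
```

```text
t 15.5 eef [ 0.6078 -0.2412  0.0901] rd [-7.1 -0.  90.1] psi 1.2983 z [ 0.19   0.681 -0.707] F [-0.3  0.1  0.2] op -0.0 ff 0.0 q [-0.79  0.55  1.63  0.67  1.45 -0.77]
```

It snapped through the catch. I'll confirm against the stop with a gentle press.

Request:
{"method": "drive_tool", "body": {"moves": [[[0,0,0],[0.0012,0,0.0012],0.0],[[0,0,0],[0,0,0],0.0]]}}

```text
time: 15.75
eef_pos: [0.6082, -0.2399, 0.09]
tcp_rot: [0.736, 0.558, 0.305, -0.231]
contact_force: [-0.4, -0.7, -0.7]
opening: -0.0
finger_force: 0.0
```

Request:
{"method": "drive_tool", "body": {"moves": [[[0,0,0],[0.0012,0,0.0012],0.0],[[0,0,0],[0,0,0],0.0]]}}

```text
time: 16.0
eef_pos: [0.6083, -0.2394, 0.09]
tcp_rot: [0.737, 0.558, 0.304, -0.23]
contact_force: [-2.1, -4.1, -0.4]
opening: -0.005
finger_force: 2.2
```

Request:
{"method": "drive_tool", "body": {"moves": [[[0,0,0],[-0.025,0,-0.025],0.0],[[0,0,0],[-0.03,0,-0.03],0.0],[[0,0,0],[0.04,0,-0.04],0.0],[[0,0,0],[0.04,0,-0.04],0.0],[[0,0,0],[0.035,0,-0.035],0.0]]}}

```text
time: 16.62
eef_pos: [0.5878, -0.313, 0.2548]
tcp_rot: [0.736, 0.558, 0.305, -0.231]
contact_force: [0.3, -0.2, -0.4]
opening: 0.001
finger_force: 0.0
```

Request:
{"method": "drive_tool", "body": {"moves": [[[0,-0.157,0],[0,0,0],0.06],[[0,-0.157,0],[0,0,0],0.06],[[0,-0.157,0],[0,0,0],0.06],[[0,-0.157,0],[0,0,0],0.06],[[0,-0.157,0],[0,0,0],0.06]]}}

```text
time: 17.25
eef_pos: [0.5878, -0.3127, 0.2533]
tcp_rot: [0.797, 0.604, -0.001, 0.002]
contact_force: [-0.7, 0.6, 0.5]
opening: 0.701
finger_force: 0.0
```

Request:
{"method": "drive_tool", "body": {"moves": [[[0,0,-0.136],[0,0,0],0.06],[[0,0,-0.136],[0,0,0],0.06],[[0,0,0],[0,0,0],0.06],[[0,0,0],[0,0,0],0.06]]}}

```text
time: 17.75
eef_pos: [0.5876, -0.313, 0.2524]
tcp_rot: [0.708, 0.706, 0.0, -0.0]
contact_force: [0.4, 0.5, -0.1]
opening: 0.702
finger_force: 0.0
```

```bash
python3 -c "
from h import *
togo((.521,.12,.24))
c=cam('top');a=cam('scene');np.save('b2.npy',c,allow_pickle=True);np.save('a2.npy',a,allow_pickle=True)"
```

```text
t 17.75 eef [ 0.5876 -0.313   0.2524] rd [-8.180e+01  1.000e-01  2.524e+02] psi 1.5678 z [-0.     0.001 -1.   ] F [ 0.4  0.5 -0.1] op 60.0 ff 0.0 q [-0.64  0.25  1.57  0.    1.32 -0.64]
tool shift [ 0.4328 -0.0679  0.0128]
```

Request:
{"method": "drive_tool", "body": {"moves": [[[0,0,0],[0.054,-0.009,0],0.06],[[0,0,0],[0.054,-0.009,0],0.06],[[0,0,0],[0.054,-0.009,0],0.06],[[0,0,0],[0.054,-0.009,0],0.06],[[0,0,0],[0.054,-0.009,0],0.06]]}}

```text
time: 18.48
eef_pos: [0.5424, -0.0417, 0.2529]
tcp_rot: [0.708, 0.706, 0.0, 0.0]
contact_force: [-0.2, -0.6, 0.3]
opening: 0.699
finger_force: 0.0
```

Request:
{"method": "drive_tool", "body": {"moves": [[[0,0,0],[0.05,-0.009,0],0.06],[[0,0,0],[0.05,-0.009,0],0.06],[[0,0,0],[0,-0.002,0],0.06],[[0,0,0],[0,0,0],0.06]]}}

```text
time: 18.98
eef_pos: [0.523, 0.0565, 0.2528]
tcp_rot: [0.708, 0.707, -0.0, 0.0]
contact_force: [0.3, -0.1, -0.1]
opening: 0.705
finger_force: 0.0
```

```bash
cat > bl.py <<'E'
from h import *
def blob(c):
    h=cv2.cvtColor(c['image'],cv2.COLOR_RGB2HSV);m=cv2.inRange(h,(100,110,50),(130,255,255))
    N,L,S,C=cv2.connectedComponentsWithStats(m)
    out=[]
    for i in range(1,N):
        if S[i,4]>60:
            pts=np.argwhere(L==i)[:,::-1].astype(np.float32);ce,r=cv2.minEnclosingCircle(pts)
            p=plane(c,*ce,.066,True);out.append((ce,r,S[i,4],p))
    return out
E
python3 - <<'E'
from bl import *
c=cam('wrist','w6.png');np.save('w6.npy',c,allow_pickle=True)
for o in blob(c):print(o)
st()
E
```

```text
((257.547607421875, 69.54762268066406), 11.556571960449219, np.int32(410), array([0.52044826, 0.16910276, 0.066     ]))
((389.6998291015625, 164.02113342285156), 71.17658233642578, np.int32(3436), array([0.68341668, 0.06287111, 0.066     ]))
((415.0, 113.0), 23.19492530822754, np.int32(842), array([0.71404052, 0.12840871, 0.066     ]))
((399.8515625, 132.59375), 11.237574577331543, np.int32(280), array([0.69396782, 0.10259256, 0.066     ]))
((317.0, 203.5), 20.155742645263672, np.int32(884), array([0.59256559, 0.01217022, 0.066     ]))
((236.5, 206.0), 19.52572250366211, np.int32(866), array([0.49474338, 0.00919673, 0.066     ]))
t 19.02 eef [0.5232 0.0559 0.2527] rd [256.1 161.6 252.7] psi 1.5686 z [ 0. -0. -1.] F [-0.3 -0.6  0.3] op 59.9 ff 0.0 q [-0.09 -0.07  1.91 -0.    1.3  -0.08]
```

Request:
{"method": "drive_tool", "body": {"moves": [[[0,0,0],[0.035,0,0],0.06],[[0,0,0],[0.025,0,0],0.06],[[0,0,0],[0,0,0],0.06],[[0,0,0],[0,0,0],0.06]]}}

```text
time: 19.52
eef_pos: [0.5234, 0.1154, 0.2525]
tcp_rot: [0.708, 0.706, -0.0, 0.0]
contact_force: [0.4, 0.5, -0.3]
opening: 0.706
finger_force: 0.0
```

Run:
```python
from bl import *
c=cam('wrist','w7.png');c1=np.load('w6.npy',allow_pickle=True).item()
A=blob(c1);B=blob(c)
for o in B:print(o)
f=lambda O:min(O,key=lambda o:np.hypot(*(o[3][:2]-[.521,.1655])))
p=tri(ray(c1,*f(A)[0],True),ray(c,*f(B)[0],True));print('tri',p)
togo((p[0][0],p[0][1],.12))
```

```text
((257.2731018066406, 121.2479019165039), 11.379791259765625, np.int32(405), array([0.52041975, 0.16923876, 0.066     ]))
((388.023681640625, 197.98410034179688), 63.62731170654297, np.int32(2008), array([0.68660984, 0.07747672, 0.066     ]))
((395.5, 176.5), 10.12432861328125, np.int32(218), array([0.69364621, 0.10583032, 0.066     ]))
((388.5, 232.0), 45.01398468017578, np.int32(1621), array([0.69488331, 0.02949962, 0.066     ]))
((312.0, 242.5), 19.9061279296875, np.int32(596), array([0.58979839, 0.01807274, 0.066     ]))
((238.5, 246.0), 20.500099182128906, np.int32(887), array([0.49585993, 0.01385528, 0.066     ]))
((384.0, 264.0), 10.295730590820312, np.int32(207), array([ 0.69718935, -0.02037559,  0.066     ]))
tri (array([0.52042843, 0.16918911, 0.06522258]), np.float64(2.9843540723136733e-05))
t 19.57 eef [0.5233 0.1154 0.2525] rd [313.4 177.6 252.5] psi 1.568 z [-0. -0. -1.] F [-0.1  0.6  0.3] op 59.8 ff 0.0 q [ 0.03 -0.04  1.89 -0.    1.3   0.03]
tool shift [ 0.0539 -0.003   0.1325]
```

Request:
{"method": "drive_tool", "body": {"moves": [[[0,0,0],[0.027,-0.0015,0],0.06],[[0,0,0],[0.027,-0.0015,0.03],0.06],[[0,0,0],[0,0,0.05],0.06],[[0,0,0],[0,0,0.04],0.06],[[0,0,0],[0,0,0],0.06]]}}

```text
time: 20.2
eef_pos: [0.5174, 0.1694, 0.1289]
tcp_rot: [0.708, 0.706, -0.003, -0.003]
contact_force: [-0.0, 0.1, 0.1]
opening: 0.708
finger_force: 0.0
```

Run:
```python
from bl import *
c=cam('wrist','w8.png')
for o in blob(c)[:3]:print(o)
togo((.5204,.169,.015))
```

```text
((265.1444091796875, 202.68203735351562), 18.161333084106445, np.int32(1005), array([0.52072795, 0.16981986, 0.066     ]))
((441.9488525390625, 248.7543487548828), 51.95343017578125, np.int32(2177), array([0.68667159, 0.12275269, 0.066     ]))
((435.0565185546875, 255.5956573486328), 10.070788383483887, np.int32(195), array([0.68038536, 0.11600664, 0.066     ]))
t 20.25 eef [0.5196 0.1698 0.1318] rd [364.8 195.9 131.8] psi 1.5685 z [-0.003 -0.001 -1.   ] F [1.1 0.3 0.1] op 60.0 ff 0.0 q [ 0.13  0.1   1.97 -0.    1.07  0.13]
tool shift [-0.0007  0.0012  0.1168]
```

Request:
{"method": "drive_tool", "body": {"moves": [[[0,0,0],[0,0.001,0.035],0.06],[[0,0,0],[0,0,0.035],0.06],[[0,0,0],[0,0,0.028],0.06],[[0,0,0],[0,0,0.01],0.06],[[0,0,0],[0,0,0],0.06]]}}

```text
time: 20.88
eef_pos: [0.5224, 0.1706, 0.0261]
tcp_rot: [0.708, 0.707, 0.001, 0.001]
contact_force: [0.1, -0.2, 0.5]
opening: 0.704
finger_force: 0.0
```

Run:
```python
from bl import *
togo((.5204,.169,.015))
```

```text
t 20.88 eef [0.5224 0.1706 0.0261] rd [366.3 193.4  26.1] psi 1.5693 z [ 0.002  0.    -1.   ] F [ 0.1 -0.2  0.5] op 60.1 ff 0.0 q [0.13 0.26 2.01 0.   0.87 0.13]
tool shift [-0.0016 -0.002   0.0111]
```

Request:
{"method": "drive_tool", "body": {"moves": [[[0,0,0],[-0.001,-0.002,0.008],0.06],[[0,0,0],[0,0,0],0.045],[[0,0,0],[0,0,0],0.03],[[0,0,0],[0,0,0],0.02],[[0,0,0],[0,0,0],0.02]], "grip_force": 25}}

```text
time: 21.5
eef_pos: [0.5195, 0.1698, 0.0173]
tcp_rot: [0.707, 0.707, 0.0, 0.0]
contact_force: [0.1, -1.0, 2.7]
opening: 0.382
finger_force: 24.9
```

Run:
```python
from bl import *
st()
```

```text
t 21.5 eef [0.5195 0.1698 0.0173] rd [364.8 195.9  17.3] psi 1.5698 z [ 0.001  0.    -1.   ] F [ 0.1 -1.   2.7] op 32.6 ff 24.939507898525335 q [ 0.13  0.27  2.02 -0.    0.85  0.13]
```

Request:
{"method": "drive_tool", "body": {"moves": [[[0,0,0],[0,0,-0.03],0.02],[[0,0,0],[0,0,-0.05],0.02],[[0,0,0],[0,0,-0.055],0.02],[[0,0,0],[0,0,-0.055],0.02],[[0,0,0],[0,0,-0.045],0.02]]}}

```text
time: 22.12
eef_pos: [0.5191, 0.1698, 0.2538]
tcp_rot: [0.707, 0.707, 0.001, 0.0]
contact_force: [0.8, -0.9, -1.2]
opening: 0.384
finger_force: 25.2
```

Request:
{"method": "drive_tool", "body": {"moves": [[[0,0,0],[-0.03,0.004,0],0.02],[[0,0,0],[-0.05,0.007,0],0.02],[[0,0,0],[-0.05,0.007,0],0.02],[[0,0,0],[-0.05,0.007,0],0.02],[[0,0,0],[-0.05,0.007,0],0.02]]}}

```text
time: 22.75
eef_pos: [0.5506, -0.0618, 0.2511]
tcp_rot: [0.707, 0.707, -0.0, -0.0]
contact_force: [-0.5, -0.1, -0.1]
opening: 0.391
finger_force: 25.1
```

Request:
{"method": "drive_tool", "body": {"moves": [[[0,0,0],[-0.05,0.007,0],0.02],[[0,0,0],[-0.05,0.007,0],0.02],[[0,0,0],[-0.05,0.007,0],0.02],[[0,0,0],[-0.05,0.006,0],0.02],[[0,0,0],[-0.045,0.006,0],0.02]]}}

```text
time: 23.38
eef_pos: [0.5833, -0.307, 0.2508]
tcp_rot: [0.708, 0.707, -0.0, -0.001]
contact_force: [0.7, -0.2, -0.8]
opening: 0.386
finger_force: 25.1
```

Request:
{"method": "drive_tool", "body": {"moves": [[[0,0,0.136],[0,0,0],0.02],[[0,0,0.136],[0,0,0],0.02],[[0,0,0],[0,0,0],0.02],[[0,0,0],[0,0,0],0.02]]}}

```text
time: 23.88
eef_pos: [0.5835, -0.3051, 0.2513]
tcp_rot: [0.796, 0.605, -0.0, -0.0]
contact_force: [-0.6, -0.4, -0.8]
opening: 0.382
finger_force: 25.1
```

Run:
```python
from bl import *
togo(rd((-95,0,150)))
c=cam('wrist');t=cam('top')
a=cam('scene')
P=lambda x:cv2.resize(x[:,:,::-1],(400,300))
cv2.imwrite('pics/m.png',np.vstack([np.hstack([P(c['image']),P(t['image'][120:240,270:430])]),np.hstack([P(a['image'][100:250,220:420]),P(a['image'][200:380,100:340])])]))
```

```text
t 23.88 eef [ 0.5835 -0.3051  0.2513] rd [-75.2   6.1 251.3] psi 1.2999 z [-0.  0. -1.] F [-0.6 -0.4 -0.8] op 32.6 ff 25.144675571937114 q [-0.64  0.23  1.59  0.    1.32 -0.36]
tool shift [-0.0198  0.0061  0.1013]
```

View pics/m.png

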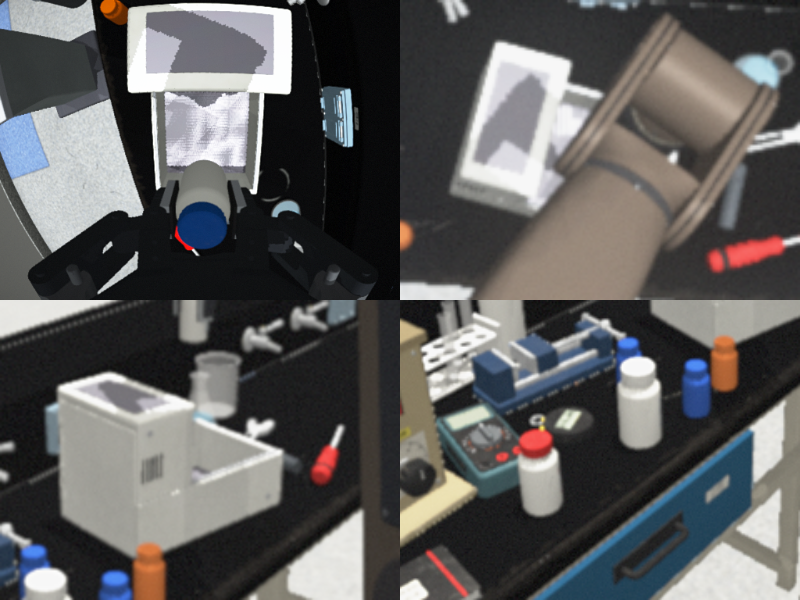

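The picture shows the cover folded, the well open, the small bottle upright in the jaws, and the other two bottles undisturbed. Now I'll lower it into the well.

Request:
{"method": "drive_tool", "body": {"moves": [[[0,0,0],[-0.03,0.006,0],0.02],[[0,0,0],[-0.003,0,0.04],0.02],[[0,0,0],[0,0,0.05],0.02],[[0,0,0],[0,0,0.04],0.02],[[0,0,0],[0,0,0],0.02]]}}

```text
time: 24.65
eef_pos: [0.578, -0.3367, 0.1169]
tcp_rot: [0.797, 0.605, -0.001, -0.005]
contact_force: [0.6, 0.3, -0.3]
opening: 0.381
finger_force: 25.1
```

Run:
```python
from bl import *
togo(rd((-108,0,30)))
```

```text
t 24.65 eef [ 0.578  -0.3367  0.1169] rd [-107.1    2.9  116.9] psi 1.2984 z [-0.007  0.006 -1.   ] F [ 0.6  0.3 -0.3] op 32.6 ff 25.136515549966134 q [-0.68  0.38  1.67 -0.    1.11 -0.41]
tool shift [-0.0012  0.0036  0.0869]
```

Request:
{"method": "drive_tool", "body": {"moves": [[[0,0,0],[0,0.003,0],0.02],[[0,0,0],[0,0,0.02],0.02],[[0,0,0],[0,0,0.02],0.02],[[0,0,0],[0,0,0.02],0.02],[[0,0,0],[0,0,0],0.02]]}}

```text
time: 25.28
eef_pos: [0.5815, -0.3381, 0.058]
tcp_rot: [0.797, 0.604, -0.001, -0.003]
contact_force: [0.1, -0.3, 0.5]
opening: 0.383
finger_force: 25.1
```

Request:
{"method": "drive_tool", "body": {"moves": [[[0,0,0],[0,0,0.01],0.02],[[0,0,0],[0,0,0.006],0.02],[[0,0,0],[0,0,0],0.02],[[0,0,0],[0,0,0],0.02]]}}

```text
time: 25.78
eef_pos: [0.5836, -0.3397, 0.0461]
tcp_rot: [0.797, 0.604, 0.0, 0.0]
contact_force: [0.1, 0.9, -0.2]
opening: 0.384
finger_force: 25.2
```

Run:
```python
from bl import *
st()
```

```text
t 25.77 eef [ 0.5836 -0.3397  0.0461] rd [-108.5   -3.3   46.1] psi 1.2978 z [ 0.001 -0.    -1.   ] F [ 0.1  0.9 -0.2] op 32.8 ff 25.15766742581036 q [-0.68  0.47  1.68  0.    0.99 -0.4 ]
```

Request:
{"method": "drive_tool", "body": {"moves": [[[0,0,0],[0,-0.003,0.012],0.02],[[0,0,0],[0,0,0.005],0.02],[[0,0,0],[0,0,0],0.02],[[0,0,0],[0,0,0],0.02]]}}

```text
time: 26.28
eef_pos: [0.5806, -0.3388, 0.0287]
tcp_rot: [0.797, 0.604, 0.0, 0.0]
contact_force: [-0.5, -0.4, -0.2]
opening: 0.387
finger_force: 25.2
```

Request:
{"method": "drive_tool", "body": {"moves": [[[0,0,0],[0,0,0.0015],0.02],[[0,0,0],[0,0,0],0.02]]}}

```text
time: 26.52
eef_pos: [0.5805, -0.3387, 0.0272]
tcp_rot: [0.797, 0.604, 0.0, 0.0]
contact_force: [0.4, -1.0, 0.3]
opening: 0.382
finger_force: 25.2
```

Request:
{"method": "drive_tool", "body": {"moves": [[[0,0,0],[0,0,0.0015],0.02],[[0,0,0],[0,0,0],0.02]]}}

```text
time: 26.78
eef_pos: [0.5804, -0.3386, 0.0255]
tcp_rot: [0.797, 0.604, -0.0, -0.0]
contact_force: [-0.3, 0.6, -1.2]
opening: 0.385
finger_force: 25.2
```

Request:
{"method": "drive_tool", "body": {"moves": [[[0,0,0],[0,0,0.001],0.02],[[0,0,0],[0,0,0],0.02]]}}

```text
time: 27.02
eef_pos: [0.5806, -0.3388, 0.0253]
tcp_rot: [0.797, 0.604, -0.0, -0.0]
contact_force: [-1.5, 1.0, 3.4]
opening: 0.378
finger_force: 25.3
```

Request:
{"method": "drive_tool", "body": {"moves": [[[0,0,0],[0,0,0.001],0.02],[[0,0,0],[0,0,0],0.02]]}}

```text
time: 27.28
eef_pos: [0.5806, -0.3388, 0.0252]
tcp_rot: [0.797, 0.604, -0.0, -0.0]
contact_force: [-3.5, 2.1, 8.0]
opening: 0.389
finger_force: 25.5
```

Request:
{"method": "drive_tool", "body": {"moves": [[[0,0,0],[0,0,-0.0015],0.02],[[0,0,0],[0,0,0],0.034],[[0,0,0],[0,0,0],0.038],[[0,0,0],[0,0,0],0.046],[[0,0,0],[0,0,0],0.05]]}}

```text
time: 27.9
eef_pos: [0.5804, -0.3387, 0.0249]
tcp_rot: [0.797, 0.604, -0.0, -0.0]
contact_force: [-0.4, -0.4, -0.3]
opening: 0.586
finger_force: 0.0
```

Request:
{"method": "drive_tool", "body": {"moves": [[[0,0,0],[0,0,-0.01],0.05],[[0,0,0],[0,0,-0.025],0.05],[[0,0,0],[0,0,-0.05],0.05],[[0,0,0],[0,0,-0.055],0.05],[[0,0,0],[0,0,-0.055],0.05]]}}

```text
time: 28.52
eef_pos: [0.5804, -0.3386, 0.2227]
tcp_rot: [0.797, 0.604, 0.0, 0.0]
contact_force: [1.8, -1.5, 0.1]
opening: 0.584
finger_force: 0.0
```

Request:
{"method": "drive_tool", "body": {"moves": [[[0,0,0],[-0.055,0,0],0.05],[[0,0,0],[-0.055,0,0],0.05],[[0,0,0],[-0.05,0.03,0],0.05],[[0,0,0],[0,0,0],0.05],[[0,0,0],[0,0,0],0.05]]}}

```text
time: 29.15
eef_pos: [0.5662, -0.5007, 0.2202]
tcp_rot: [0.797, 0.604, 0.0, -0.0]
contact_force: [0.2, 0.4, -0.1]
opening: 0.585
finger_force: 0.0
```

Run:
```python
from bl import *
s,_=st()
c=cam('wrist','e.png');t=cam('top','et.png')
for o in blob(c):
    p=inv(plane(c,*o[0],.074,True))
    if abs(p[1])<80 and -180<p[0]<20:print(o[0],o[1],o[2],p)
h=cv2.cvtColor(t['image'],cv2.COLOR_RGB2HSV);m=cv2.inRange(h,(100,100,50),(130,255,255))
N,L,S,C=cv2.connectedComponentsWithStats(m)
for i in range(1,N):
    p=inv(plane(t,*C[i],.075))
    if S[i,4]>10 and abs(p[1])<80 and -180<p[0]<20:print('top',S[i],p)
# vertical: white body base direction in wrist view
b=rd((-108,0,8));k=np.array(c['R'])@b+c['t'];r=np.hypot(k[0],k[1]);print('base proj',k[:2]/r*np.arctan2(r,k[2])*c['fx']+[c['cx'],c['cy']])
# cover: folded panel should clear well; brightness profile along well mid-line y=40 floor from x=-160..0 at z 8
for y in (45,-45):
    out=[]
    for x in range(-160,40,12):
        k=np.array(c['R'])@rd((x,y,8))+c['t'];r=np.hypot(k[0],k[1]);u,v=k[:2]/r*np.arctan2(r,k[2])*c['fx']+[c['cx'],c['cy']]
        out.append(tuple(c['image'][int(v),int(u)]) if 0<=u<512 and 0<=v<384 else None)
    print([int(sum(o)/3) if o is not None else None for o in out])
```

```text
t 29.15 eef [ 0.5662 -0.5007  0.2202] rd [-268.2  -30.   220.2] psi 1.2976 z [-0.     0.001 -1.   ] F [ 0.2  0.4 -0.1] op 50.0 ff 0.0 q [-0.86  0.47  1.35  0.    1.33 -0.59]
(230.5, 21.5) 13.285429954528809 537 [-109.70588011   -0.54348621   74.        ]
top [353 182   9   7  48] [-110.41823998   -1.66962424   75.        ]
base proj [235.25513784  34.30403384]
[60, 11, 58, 51, 39, 61, 82, 82, 59, None, None, None, None, None, None, None, None]
[3, 2, 80, 4, 76, 70, 80, 81, 83, None, None, None, None, None, None, None, None]<stdin>:20: RuntimeWarning: overflow encountered in scalar add
```

```bash
python3 -c "
from plant import ctrl
print(ctrl.sign_off())"
```

```text
the job is handed in; nothing more can be done
None
```

The cover is folded upright past its catch and the smallest bottle stands released on the well floor; the other two bottles were not touched, and I handed the job in at about 29 s of the 72 s allowed.

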